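# Draw and hold a gas-syringe sample

### The arm

A 6-joint arm with a two-finger parallel gripper is mounted at the origin on a cart in front of the work surface, level with it; the furniture and walls round the work are solid. World frame = base frame: x ahead of the robot, y to its left, z up, the work surface at z = 0. Lengths are in m, angles in rad, forces in N, time in s.
With the tool pointing down it reaches from about 0.275 to 0.875 m from the base axis. Payload 12.5 kg.
Tool frame: the origin (TCP) lies at the very end of the fingers, on their centre line; the grasp point (between the pads) lies 19 mm behind it; z points along the fingers, y is the line along which they close (so a half turn about z gives the same grasp; the last joint's range is limited). The gripper opens to 85 mm and grips with 20 to 120 N. Pads are 22 mm wide; open, the fingers measure 114 mm over their backs; the gripper's body (76 mm by 85 mm) begins 54 mm behind the grasp point. The pads swing forward as they close: fully open they stand 13 mm farther back than shut.
Start: joints at [-1.279, 0.351, 1.652, -0, 1.139, -0.085], TCP at [0.202, -0.511, 0.205] pointing down, gripper open.
Joint ranges: [-2.75, 2.75], [-0.79, 2.1], [0.01, 2.65], [-1.57, 4.71], [0.07, 3.14], [-2.87, 2.87]. Speed limits (rad/s): [2.22, 2.22, 2.79, 3.14, 3.14, 3.14].

### API

Orientations are given as a 3x3 rotation matrix whose columns are the frame's x, y, z axes.
In Python, from bench import manip gives the robot as it stands. Calls block until the motion is done:
- manip.move_ptp(position, orientation): joint-space move of the TCP to a pose.
- manip.move_l(position, attitude=None, max_speed=0.15): straight line of the TCP; attitude=None keeps the orientation; max_speed is the mean speed in m/s.
- manip.move_j(angles): joint-space move.
- manip.set_gripper(opening, effort=None): opening from 0.0 (shut) to 1.0 (fully open); effort is the grip in N (None keeps the last); returns when the fingers have stopped.
- manip.dwell(seconds).
- manip.inverse_kinematics(position, orientation): joint angles nearest the present ones, or None.
- manip.grab_frame(name): name is "scene" or "top" or "wrist"; returns (picture, depth): 420x560x3 uint8, red, green, blue; 420x560 float32, m along the optical axis (not along the pixel's ray), 0 where there is no reading.
- manip.get_calibration(name): a dict with "camera_matrix" (3x3 intrinsics, pixels), "R" (3x3) and "t" (3): a world point X has camera coordinates R X + t. Camera axes: x right, y down, z forward; pixel columns grow to the right and rows downward; lengths in m; the calibration is good to about 2 mm. A picture is of the moment at which its call begins: read the wrist's pose just before it. get_calibration takes no time and is no camera call; for the wrist camera it gives the pose at the moment of the call.
A pose or a line that the arm cannot do raises manip.Unreachable and nothing moves.
- manip.sign_off(): hands the job in; it is judged then, once.
Trained networks look in the newest picture that a camera, given by its name, has taken for a name from the list of things; names that differ only in an ending like _2 or _b are one class to them, and where a whole thing is asked for, a point or a joint stands for the part that bears it (a point fixed in the world has none). Each returns a list of dicts, best first, with "confidence" (0 to 1); they miss things now and then, are a little off and sometimes report something else, mostly with a low value. They report only what shows in the picture. A call takes as long as a camera call.
- manip.look_for(camera, name): "at" ([x, y, z] in m, in world coordinates, good to about 4 mm: the middle of the surface that is visible of it).
Readings, each from a call of its own:
- manip.current_time(): time.
- manip.current_qpos(): joint angles.
- manip.current_joint_vel(): joint speeds.
- manip.current_joint_torque(): joint torques, N m.
- manip.current_ee_pos(): TCP position.
- manip.current_tcp_rot(): TCP orientation.
- manip.current_force(): force on the tool from outside, world axes, zero at the start.
- manip.current_ft_torque(): the same for the moment, N m.
- manip.current_grip_width(): opening from 0.0 (shut) to 1.0 (fully open).
- manip.current_grip_force(): force on a finger pad.
Only numpy, scipy, OpenCV 4.12 (cv2) and the standard library are available. Lean on these libraries where they do the work, as an engineer would, in place of code of your own. Each camera call takes 0.05 s, during which the arm holds its last target. There are 200 camera calls.

### The job

On the gas-syringe stand, first turn the red stopcock lever a quarter turn to its open stop, in line with the glass barrel; only then pull the blue spring-return plunger handle out until its black pointer stands over the red band on the scale. Hold the plunger still there: the job finishes with the gripper still holding the handle, since the spring pulls it back. Leave the stopcock open and the other things on the bench where they stand.

Things in the scene. Friction and masses are not known exactly. Their poses are not given: they have to be found in the camera images.
- stand: Gas-syringe stand, fixed: grey base plate 246 (x) by 110 (y) mm, top 16 mm up; glass barrel along its x axis, top 60 mm up, between a dark stopcock block (36x36 mm, top 63 mm, at x +70) and a dark spring housing (40 mm wide, top 64 mm, x -22 to -2). Origin on the bench under the barrel. The plunger pulls out along -x; a white scale rail (top 28 mm up) lies along x at y +51 to +77.
- stopcock (a joint): Angle of the red lever about a vertical axis: 0 = closed, lever across the barrel, pointing to the stand's +y; 1.571 = open stop, lever in line with the barrel and above it, pointing to the stand's -x, towards the plunger. Opens counter-clockwise seen from above; about 0.06 N m of friction, stays where it is left. Starts at 0 to 0.2.
- lever_axis (a point): Point on the lever's turning axis (stand x +70 mm, y 0), half-way up the lever, 80 mm above the bench.
- lever_tip (a point): Outer end of the red lever, half-way up it, 65 mm from the turning axis. The lever is an upright bar 11 mm thick and 16 mm tall (72 to 88 mm above the bench); nothing else there stands over 64 mm.
- plunger (a joint): Travel of the plunger in m: 0 = fully in, up to 0.065 pulled out along the stand's -x. A spring pulls it back in: about 5 N at 0, 120 N/m, so 8 to 10 N at the band; it snaps back if let go.
- handle (a point): Centre of the upper, free part of the blue handle, 81 mm above the bench. The handle is an upright block 14 mm thick (stand's x), 30 mm wide (y), from 22 to 96 mm above the bench; with the plunger in its centre is at stand x -65 mm, y 0, with 36 mm free towards the spring housing.
- pointer (a point): Tip of the thin black pointer that sticks out sideways (stand +y) from the foot of the handle over the scale rail and moves with the plunger; same stand x as the handle centre (-65 mm minus the plunger travel), y +64 mm, 33 mm above the bench.
- band (a point): Centre of the red band (a clip 10 mm wide along the stand's x) fixed on the white scale rail, just below the pointer's path; axes parallel to the stand's. It stands somewhere between 25 and 45 mm of plunger travel from the pointer's rest place.
- tip_box: Bystander, to be left alone: blue pipette-tip box with white tips, 124x82x50 mm; origin at the centre of its underside.
- amber_jar: Bystander, to be left alone: brown jar with black lid, 52 mm across, 82 mm tall; origin at the centre of its underside.
- vial_1: Bystander, to be left alone: small glass vial, black cap, blue contents, 22 mm across, 48 mm tall; origin at the centre of its underside.
- vial_2: Bystander, to be left alone: small glass vial, red cap, 22 mm across, 48 mm tall; origin at the centre of its underside.
- beaker_small: Bystander, to be left alone: empty clear beaker, 55 mm across, 69 mm tall; origin at the centre of its underside.
- erlenmeyer: Bystander, to be left alone: conical flask with pink contents, 64 mm across, 106 mm tall; origin at the centre of its underside.

How it is judged:
By the outcome, as a careful person would: the job done as asked, in the order asked, and still so for the second after the job is handed in, while the arm keeps its last pose, push and grip.
It also fails if it takes over 50 s, if anything falls off the work surface, if the arm or the gripper's body presses on something with over 40 N, if the wrist force passes 120 N, or if a joint passes its speed limit or range.

## Working session

There is one attempt and no reset: what is moved stays moved. The work goes in short steps, each a Python script; the robot and the scene stay as the last script left them, time stands still between calls to the robot, and variables do not carry over. Pictures are saved under pics/ and viewed, at most 10 in all, crops included, and the job is handed in when it is done.

```bash
mkdir -p pics
python3 - <<'E'
from bench import manip
import cv2,numpy as np
for c in ("top","scene"):
    p,d=manip.grab_frame(c); cv2.imwrite(f"pics/{c}0.png",p[:,:,::-1]); np.save(f"pics/{c}0.npy",d)
    for n in ("stand","lever_axis","lever_tip","handle","pointer","band"):
        r=manip.look_for(c,n); print(c,n,[(np.round(q["at"],3).tolist(),round(q["confidence"],2)) for q in r[:2]])
k=manip.get_calibration("top");print(k, manip.current_time())
E
```

```text
top stand [([0.516, 0.166, 0.019], 0.62)]
top lever_axis [([0.538, 0.257, 0.086], 0.71)]
top lever_tip [([0.542, 0.255, 0.085], 0.43)]
top handle [([0.524, 0.126, 0.052], 0.57)]
top pointer [([0.529, 0.125, 0.049], 0.58)]
top band [([0.403, -0.285, 0.046], 0.68), ([0.408, 0.371, 0.082], 0.6)]
scene stand []
scene lever_axis []
scene lever_tip []
scene handle [([0.521, 0.118, 0.058], 0.43)]
scene pointer [([0.522, 0.117, 0.054], 0.58)]
scene band []
{'camera_matrix': array([[528.67596119,   0.        , 282.77103065],
       [  0.        , 528.67596119, 208.0069865 ],
       [  0.        ,   0.        ,   1.        ]]), 'R': array([[-2.85450721e-02, -9.99591252e-01, -1.58329189e-03],
       [-9.96693537e-01,  2.85827961e-02, -7.60592981e-02],
       [ 7.60734640e-02, -5.93061360e-04, -9.97102039e-01]]), 't': array([-0.03004273,  0.47751138,  1.53727229])} 0.7
```

View pics/top0.png

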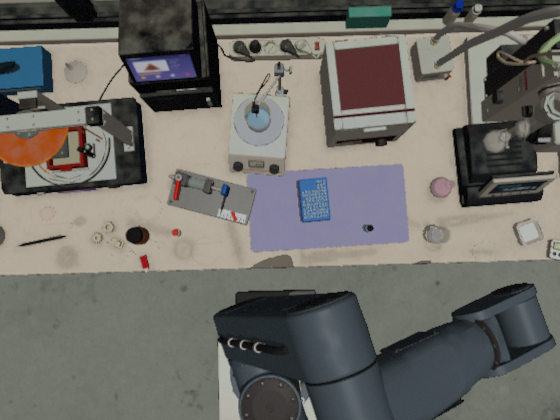

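View pics/scene0.png

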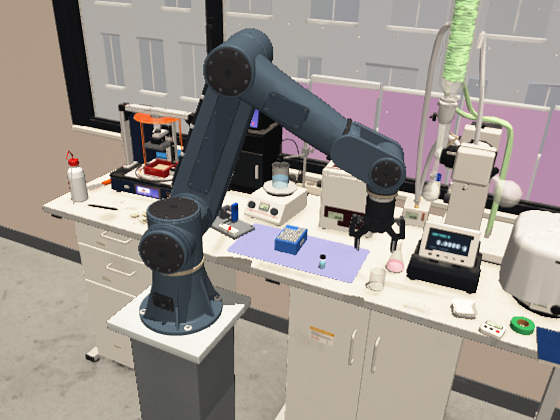

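The top view shows the stand at about (212,197). The red lever is at (177,188) pointing toward the robot, the blue handle at (225,190) and the scale with its red band at about (233,215), so stand yaw is about 78°. Next I take a closer look with the wrist camera.

```bash
cat > h.py <<'E'
from bench import manip
import cv2,numpy as np
def rot(a):  # tool down, tool y along world angle a
    y=np.array([np.cos(a),np.sin(a),0]); z=np.array([0,0,-1.]); return np.column_stack([np.cross(y,z),y,z])
def look(c,names,png):
    k=manip.get_calibration(c); p,d=manip.grab_frame(c); cv2.imwrite(f"pics/{png}.png",p[:,:,::-1]); np.savez(f"pics/{png}.npz",d=d,p=p,**k)
    for n in names:
        r=manip.look_for(c,n); print(n,[(np.round(q["at"],4).tolist(),round(q["confidence"],2)) for q in r[:2]])
def unproj(png,u,v):
    f=np.load(f"pics/{png}.npz"); z=f["d"][v,u]; K=f["camera_matrix"]
    return f["R"].T@(np.linalg.inv(K)@[u,v,1]*z-f["t"])
E
python3 - <<'E'
from h import *
R=manip.current_tcp_rot(); print(R.round(2))
manip.move_l([0.202,-0.45,0.36])
for a in (1.36,1.36-np.pi):
    print(a, manip.inverse_kinematics([0.48,0.17,0.36],rot(a)))
q=[manip.inverse_kinematics([0.48,0.17,0.36],rot(a)) for a in (1.36,1.36-np.pi)]
q=min([x for x in q if x is not None],key=lambda x:abs(x[5]))
manip.move_j(q)
look("wrist",("lever_axis","lever_tip","handle","pointer","band","stand"),"w1")
k=manip.get_calibration("wrist");print(k["R"].round(3),-k["R"].T@k["t"],manip.current_time(),manip.current_ee_pos())
E
```

```text
[[ 0.93  0.37  0.  ]
 [ 0.37 -0.93  0.  ]
 [ 0.    0.   -1.  ]]
1.36 [ 2.48937535e-01  1.57708219e-01  1.52456868e+00 -4.44089210e-16
  1.45931576e+00 -1.11106246e+00]
-1.781592653589793 [ 2.48937535e-01  1.57708219e-01  1.52456868e+00 -4.44089210e-16
  1.45931576e+00  2.03053019e+00]
lever_axis [([0.5453, 0.2542, 0.0862], 0.73)]
lever_tip [([0.5445, 0.2528, 0.0891], 0.61)]
handle [([0.5227, 0.1266, 0.0497], 0.95), ([0.4057, 0.3678, 0.0778], 0.74)]
pointer [([0.5226, 0.1284, 0.0524], 0.72)]
band [([0.4558, 0.0986, 0.0258], 0.45)]
stand [([0.5155, 0.1723, 0.015], 0.69)]
[[ 0.21   0.978 -0.   ]
 [ 0.941 -0.202  0.273]
 [ 0.267 -0.057 -0.962]] [0.41194968 0.1842071  0.52769513] 4.725 [0.4800506  0.16983356 0.3600146 ]
```

View pics/w1.png

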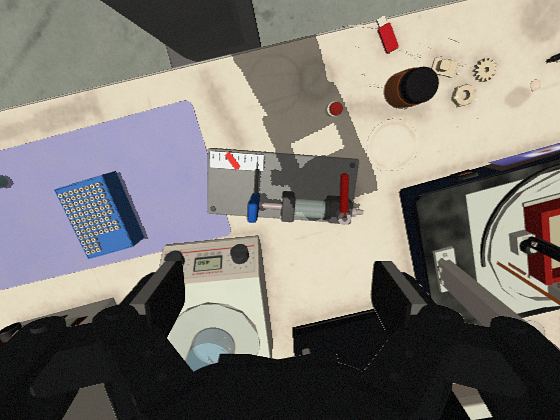

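The wrist view shows the lever at (344,195), the handle at (253,207), the pointer around (257,172) and the red band at (232,160). Next I segment these colours and compute positions.

```bash
cat >> h.py <<'E'
def cloud(png):
    f=np.load(f"pics/{png}.npz"); d=f["d"].astype(float); K=f["camera_matrix"]
    v,u=np.mgrid[0:420,0:560]; P=np.stack([(u-K[0,2])/K[0,0]*d,(v-K[1,2])/K[1,1]*d,d],-1)
    X=(P-f["t"])@f["R"]; X[d==0]=np.nan
    return X,f["p"].astype(int)
def masks(p):
    r,g,b=p[...,0],p[...,1],p[...,2]
    return (r>120)&(g<70)&(b<70),(b>90)&(r<60)&(b>g+30)
E
python3 - <<'E'
from h import *
X,p=cloud("w1"); red,blue=masks(p)
for n,m in (("red",red),("blue",blue)):
    c,l,s,ce=cv2.connectedComponentsWithStats(m.astype(np.uint8))
    for i in range(1,c):
        if s[i,4]>25:
            Q=X[l==i]; print(n,s[i].tolist(),np.nanmedian(Q,0).round(4),np.nanmin(Q,0).round(3),np.nanmax(Q,0).round(3))
# tallest stuff near the stand
m=(X[...,0]>.35)&(X[...,0]<.75)&(X[...,1]>-.05)&(X[...,1]<.4)&(np.arange(420)[:,None]<245)
print(np.nanmax(X[m],0))
T,_=None,None
d=np.load("pics/top0.npy"); k=manip.get_calibration("top"); K=k["camera_matrix"]
v,u=np.mgrid[0:420,0:560]; Y=(np.stack([(u-K[0,2])/K[0,0]*d,(v-K[1,2])/K[1,1]*d,d],-1)-k["t"])@k["R"]
for xs in np.arange(.4,.8,.05): print(round(xs,2),[round(float(Y[...,2][(abs(Y[...,0]-xs)<.025)&(abs(Y[...,1]-ys)<.025)&(d>0)].max(initial=0)),2) for ys in np.arange(-.1,.45,.05)])
E
python3 - <<'E'
import cv2
p=cv2.imread("pics/w1.png")[140:240,190:380]; cv2.imwrite("pics/w1c.png",cv2.resize(p,None,fx=4,fy=4,interpolation=2))
E
```

```text
red [379, 23, 19, 29, 331] [0.3293 0.369  0.0077] [0.31  0.357 0.004] [0.348 0.381 0.012]
red [331, 102, 11, 13, 107] [0.4119 0.2702 0.047 ] [0.403 0.262 0.045] [0.421 0.278 0.049]
red [226, 152, 14, 17, 94] [0.4553 0.1013 0.0288] [0.441 0.092 0.027] [0.469 0.109 0.031]
red [343, 175, 5, 41, 179] [0.5304 0.257  0.087 ] [0.503 0.25  0.085] [0.561 0.264 0.089]
red [542, 209, 18, 33, 262] [0.6148 0.5105 0.123 ] [0.601 0.504 0.12 ] [0.645 0.527 0.126]
red [544, 255, 16, 30, 223] [0.6938 0.5142 0.1235] [0.665 0.508 0.121] [0.713 0.53  0.126]
blue [101, 176, 32, 71, 109] [ 0.4891 -0.096   0.0452] [ 0.435 -0.101  0.043] [ 0.554 -0.091  0.048]
blue [248, 203, 9, 20, 159] [0.5263 0.121  0.0948] [0.513 0.113 0.091] [0.542 0.129 0.097]
[0.66884883 0.39998663 0.09725657]
0.4 [0.01, 0.01, 0.01, 0.01, 0.01, 0.01, 0.01, 0.05, 0.05, 0.09, 0.09]
0.45 [0.06, 0.02, 0.01, 0.03, 0.04, 0.04, 0.02, 0.01, 0.01, 0.08, 0.09]
0.5 [0.06, 0.01, 0.01, 0.02, 0.1, 0.1, 0.05, 0.09, 0.02, 0.01, 0.01]
0.55 [0.05, 0.06, 0.07, 0.02, 0.1, 0.1, 0.07, 0.1, 0.05, 0.09, 0.09]
0.6 [0.01, 0.1, 0.1, 0.1, 0.1, 0.01, 0.02, 0.09, 0.05, 0.09, 0.09]
0.65 [0.01, 0.12, 0.12, 0.12, 0.11, 0.01, 0.01, 0.01, 0.01, 0.34, 0.37]
0.7 [0.01, 0.12, 0.31, 0.29, 0.13, 0.01, 0.01, 0.01, 0.01, 0.33, 0.37]
0.75 [0.01, 0.12, 0.31, 0.22, 0.12, 0.32, 0.33, 0.34, 0.35, 0.29, 0.1]
```

View pics/w1c.png

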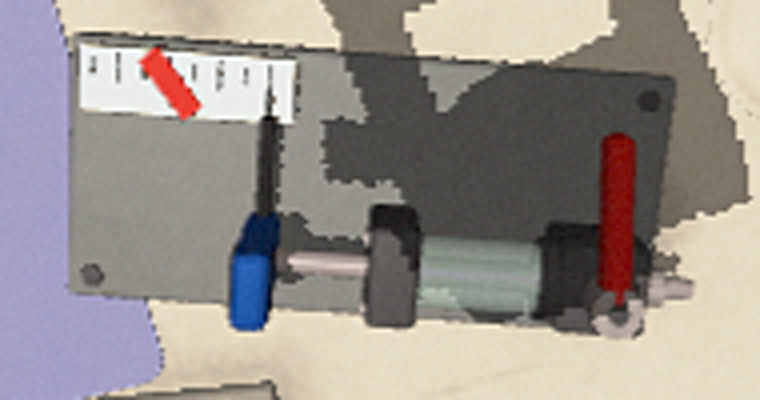

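The crop shows the lever nearly at 0, with its hub at crop (618,312), the handle, the pointer, and a slanted red band at crop (170,82). I take one closer frame to fix the stand frame.

Run:
```python
from h import *
manip.move_l([0.475,0.175,0.235])
look("wrist",("lever_axis","lever_tip","handle","pointer","band"),"w2")
X,p=cloud("w2"); red,blue=masks(p)
for n,m in (("red",red),("blue",blue)):
    c,l,s,ce=cv2.connectedComponentsWithStats(m.astype(np.uint8))
    for i in range(1,c):
        if s[i,4]>60:
            Q=X[l==i]; Q=Q[~np.isnan(Q[:,0])]; 
            if len(Q): print(n,s[i].tolist(),np.median(Q,0).round(4),cv2.minAreaRect(Q[:,:2].astype(np.float32)*1000))
z=X[...,2]; m=((abs(z-.016)<.006)&(abs(X[...,0]-.5)<.15)&(abs(X[...,1]-.17)<.17)).astype(np.uint8)
m=cv2.morphologyEx(m,cv2.MORPH_OPEN,np.ones((3,3),np.uint8))
c,l,s,ce=cv2.connectedComponentsWithStats(m); i=1+np.argmax(s[1:,4]); print("plate",cv2.minAreaRect(X[l==i][:,:2].astype(np.float32)*1000))
print(manip.current_time())
c=cv2.imread("pics/w2.png")[60:330,80:480]; cv2.imwrite("pics/w2c.png",cv2.resize(c,None,fx=2,fy=2,interpolation=2))
```

```text
lever_axis [([0.5404, 0.2545, 0.0875], 0.87), ([0.5157, 0.17, 0.0144], 0.64)]
lever_tip [([0.5426, 0.2528, 0.0852], 0.6)]
handle [([0.5207, 0.1252, 0.0537], 0.86)]
pointer [([0.5203, 0.1297, 0.0563], 0.74)]
band [([0.4543, 0.0971, 0.0278], 0.72), ([0.5156, 0.1705, 0.0177], 0.33)]
red [409, 0, 26, 35, 573] [0.3307 0.3691 0.0077] ((329.4527587890625, 369.46209716796875), (37.37210464477539, 19.23529815673828), 15.506264686584473)
red [345, 101, 15, 17, 182] [0.4119 0.2701 0.0472] ((412.1681823730469, 270.04150390625), (15.653898239135742, 15.414881706237793), 37.297943115234375)
red [205, 166, 20, 23, 178] [0.4549 0.1009 0.0286] ((455.1751403808594, 101.04218292236328), (28.45903205871582, 9.481100082397461), 22.7692928314209)
red [358, 200, 11, 50, 207] [0.54   0.2559 0.0869] ((530.2792358398438, 256.8720703125), (10.256467819213867, 54.856815338134766), 78.5384292602539)
blue [38, 197, 49, 94, 178] [ 0.4972 -0.0963  0.0455] ((494.0628356933594, -103.2254638671875), (122.524658203125, 19.706552505493164), 3.3454108238220215)
blue [232, 238, 13, 25, 288] [0.5266 0.1214 0.0948] ((527.41455078125, 120.91830444335938), (12.365531921386719, 27.840896606445312), 72.79757690429688)
plate ((503.8578186035156, 170.87411499023438), (244.61331176757812, 85.45182037353516), 73.57984161376953)
6.0083
```

View pics/w2c.png

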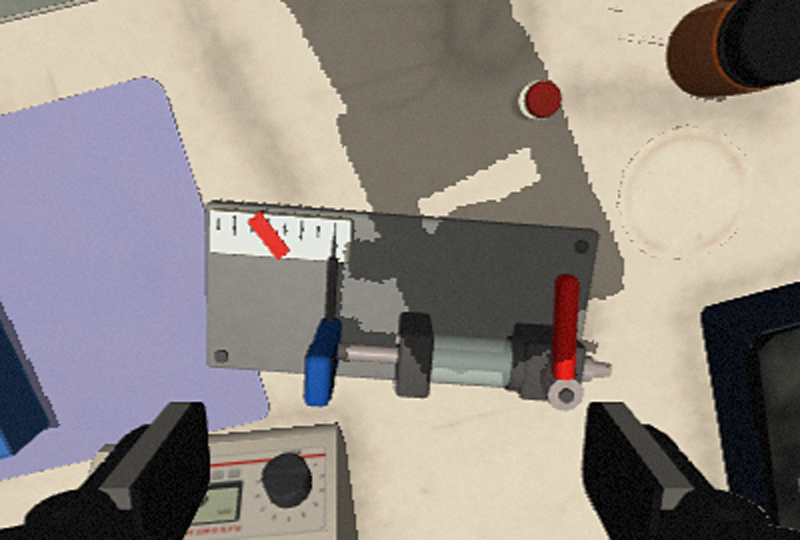

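Handle, plate and lever agree: yaw is about 73.4°, the lever is at about 0.09 rad, the axis at (0.567,0.250), and the required travel is about 39.7 mm. Now I straddle the lever and swing it along the arc, watching the force.

```bash
cat >> h.py <<'E'
psi=np.radians(73.4); ex=np.array([np.cos(psi),np.sin(psi)]); ey=np.array([-ex[1],ex[0]])
A=np.array([.5667,.2498]); H=np.array([.5274,.1209])
def lev(th,z,r=.050):
    a=psi+np.pi/2+th; return [*(A+r*np.array([np.cos(a),np.sin(a)])),z],rot(psi+th)
E
python3 - <<'E'
from h import *
manip.set_gripper(0.26)
p,R=lev(.09,.15); manip.move_ptp(p,R)
manip.move_l(lev(.09,.069)[0],max_speed=.1)
f0=manip.current_force(); print(f0,manip.current_grip_width(),manip.current_time())
for th in [*np.arange(.25,1.5,.15),*np.arange(1.5,1.76,.04)]:
    p,R=lev(th,.069); manip.move_l(p,R,max_speed=.06)
    f=manip.current_force()-f0; print(round(th,2),f.round(1),manip.current_time())
    if np.linalg.norm(f[:2])>9: break
manip.move_l(lev(min(th,1.6),.069)[0],rot(psi+min(th,1.6)))
manip.move_l(lev(min(th,1.6),.15)[0])
manip.move_l([0.475,0.175,0.235],rot(psi+.08),max_speed=.2)
look("wrist",("lever_tip",),"w3")
X,p=cloud("w3"); red,blue=masks(p)
for n,m in (("red",red),("blue",blue)):
    c,l,s,ce=cv2.connectedComponentsWithStats(m.astype(np.uint8))
    for i in range(1,c):
        if s[i,4]>60:
            Q=X[l==i]; Q=Q[~np.isnan(Q[:,0])]; 
            if len(Q): print(n,s[i].tolist(),np.median(Q,0).round(4),cv2.minAreaRect(Q[:,:2].astype(np.float32)*1000))
print(manip.current_time())
c=cv2.imread("pics/w3.png")[60:330,80:480]; cv2.imwrite("pics/w3c.png",cv2.resize(c,None,fx=2,fy=2,interpolation=2))
E
```

```text
[-0.17331493  0.2295371  -0.00384945] 0.25661622998191186 8.1667
0.25 [ 0.2 -0.4  0.2] 8.475
0.4 [ 0.8  0.2 -0.6] 8.775
0.55 [-0.8 -0.  -0.3] 9.075
0.7 [-0.6 -0.7 -0.1] 9.375
0.85 [0.1 0.5 0.3] 9.675
1.0 [ 0.5 -0.2  0. ] 9.975
1.15 [-0.1  0.1  0.3] 10.275
1.3 [ 0.2 -1.1 -0. ] 10.575
1.45 [0.1 0.2 0.5] 10.875
1.5 [ 0.1 -0.3 -0.1] 11.125
1.54 [-0.   0.2 -0.4] 11.375
1.58 [-0.  -0.4 -0.2] 11.625
1.62 [ 0.7 -1.4 -0.4] 11.875
1.66 [ 0.6 -0.1  1. ] 12.125
1.7 [ 0.5 -0.9  0.7] 12.375
1.74 [0.5 1.1 0.2] 12.625
lever_tip [([0.543, 0.2535, 0.0867], 0.95)]
red [410, 0, 26, 36, 591] [0.3303 0.369  0.0076] ((329.4257507324219, 369.3175354003906), (37.51301193237305, 18.99915885925293), 14.223909378051758)
red [345, 101, 16, 18, 213] [0.4121 0.2702 0.0471] ((412.079345703125, 270.2996826171875), (16.229711532592773, 16.817646026611328), 30.150550842285156)
red [205, 167, 20, 23, 164] [0.4555 0.1014 0.0285] ((455.450439453125, 100.94538879394531), (27.982847213745117, 9.753032684326172), 24.052438735961914)
red [358, 201, 12, 50, 408] [0.531  0.2562 0.0867] ((531.4996337890625, 255.8907012939453), (17.194326400756836, 57.6418342590332), 89.00199890136719)
blue [42, 201, 44, 87, 152] [ 0.5014 -0.0955  0.0454] ((495.9001770019531, -96.03032684326172), (117.0517807006836, 4.326437950134277), 3.865670919418335)
blue [233, 238, 12, 21, 181] [0.5216 0.1208 0.0948] ((524.1817626953125, 121.86952209472656), (11.697898864746094, 22.582576751708984), 75.84480285644531)
15.375
```

View pics/w3c.png

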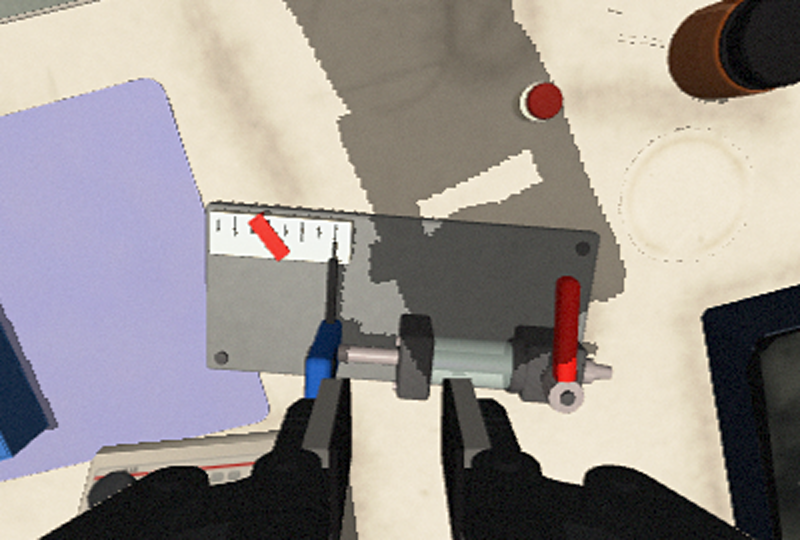

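The lever has not moved, so the fingers must have passed over or beside it. I check the finger-tip height against the TCP using the depth in this frame.

Run:
```python
from h import *
f=np.load("pics/w3.npz"); T=np.array(manip.current_ee_pos()); print(T, manip.current_grip_width())
c=f["R"]@T+f["t"]; uv=f["camera_matrix"]@c; print("TCP px",uv[:2]/uv[2],c)
X,p=cloud("w3")
for name,(u0,u1) in (("L",(232,256)),("R",(300,324))):
    for v in (252,256,262,270,280,290):
        q=X[v,u0:u1]; q=q[q[:,2]>.12]; print(name,v,len(q),q.min(0).round(3) if len(q) else "",q.max(0).round(3) if len(q) else "")
```

```text
[0.47500024 0.17500048 0.23472066] 0.2578865188663948
TCP px [278.21273371 247.62584802] [0.00027409 0.021269   0.18024708]
L 252 15 [0.46  0.16  0.265] [0.463 0.166 0.268]
L 256 16 [0.46  0.16  0.265] [0.464 0.166 0.273]
L 262 24 [0.46  0.156 0.26 ] [0.47  0.166 0.28 ]
L 270 24 [0.46  0.157 0.261] [0.474 0.166 0.287]
L 280 24 [0.46  0.16  0.263] [0.478 0.166 0.295]
L 290 23 [0.459 0.161 0.27 ] [0.479 0.166 0.304]
R 252 15 [0.466 0.188 0.265] [0.468 0.194 0.269]
R 256 16 [0.466 0.187 0.265] [0.469 0.194 0.273]
R 262 24 [0.466 0.186 0.26 ] [0.475 0.197 0.279]
R 270 24 [0.466 0.185 0.26 ] [0.479 0.196 0.287]
R 280 24 [0.466 0.184 0.262] [0.483 0.194 0.296]
R 290 23 [0.465 0.184 0.269] [0.484 0.193 0.305]
```

The visible finger ends sit about 25 mm above the nominal TCP, so at TCP z = 0.069 they passed over the lever. I retry lower where only the base plate lies underneath, with a short sweep first, then check.

Run:
```python
from h import *
p,R=lev(.09,.13); manip.move_l(p,R,max_speed=.2)
f0=manip.current_force()
for z in (.08,.065,.055,.05):
    manip.move_l(lev(.09,z)[0],max_speed=.1); f=manip.current_force()-f0; print(z,f.round(1))
    if abs(f[2])>5: break
for th in (.2,.3,.4,.5):
    p,R=lev(th,z); manip.move_l(p,R,max_speed=.06); print(th,(manip.current_force()-f0).round(1),manip.current_ee_pos().round(4) if hasattr(manip.current_ee_pos(),'round') else manip.current_ee_pos())
look("wrist",("lever_tip",),"w4"); print(manip.current_time())
X,p=cloud("w4"); red,_=masks(p); c,l,s,ce=cv2.connectedComponentsWithStats(red.astype(np.uint8))
for i in range(1,c):
    if s[i,4]>60: print(s[i].tolist(),np.nanmedian(X[l==i],0).round(4))
```

```text
0.08 [ 0.  -0.3  0.3]
0.065 [ 0.3 -0.1  1.1]
0.055 [ 0.6 -0.6  1.6]
0.05 [ 0.4 -1.1  0.8]
0.2 [ 0.9 -0.1  0.6] [0.517  0.2542 0.0502]
0.3 [-0.2  0.1  0.3] [0.5168 0.2494 0.0501]
0.4 [0.4 0.1 1.3] [0.517  0.2444 0.05  ]
0.5 [-0.5  0.2  0.7] [0.5178 0.2395 0.05  ]
lever_tip [([0.5323, 0.2431, 0.0873], 0.72)]
18.7917
[363, 44, 37, 39, 1102] [0.4119 0.2701 0.0471]
[41, 56, 36, 58, 956] [0.4549 0.101  0.0286]
[272, 246, 28, 113, 2069] [0.5278 0.2451 0.0867]
```

View pics/w4.png

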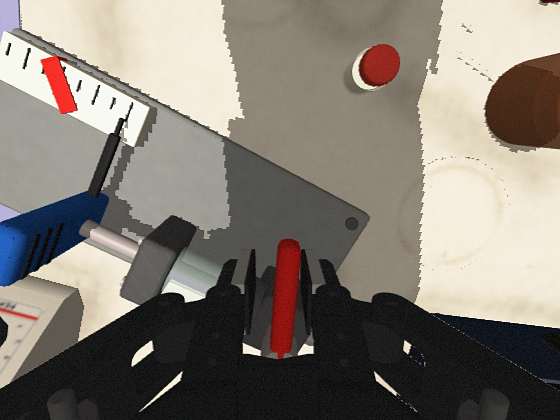

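The fingers at columns 250 and 305 now straddle the red lever (272–300, 246–359), and it follows. I continue the sweep to the open stop.

Run:
```python
from h import *
f0=manip.current_force(); z=.05
for th in [*np.arange(.65,1.5,.15),*np.arange(1.5,1.78,.04)]:
    p,R=lev(th,z); manip.move_l(p,R,max_speed=.06)
    f=manip.current_force()-f0; print(round(th,2),f.round(1))
    if np.linalg.norm(f)>9: break
manip.dwell(.2); print((manip.current_force()-f0).round(1))
th=min(th,1.62); p,R=lev(th,z); manip.move_l(p,R)
look("wrist",(),"w5")
manip.move_l([*p[:2],.13])
manip.move_l([0.475,0.175,0.235],rot(psi+.08),max_speed=.2)
look("wrist",("lever_tip",),"w6")
for w in ("w5","w6"):
  X,p=cloud(w); red,_=masks(p); c,l,s,ce=cv2.connectedComponentsWithStats(red.astype(np.uint8))
  for i in range(1,c):
    if s[i,4]>60: Q=X[l==i]; Q=Q[~np.isnan(Q[:,0])]; print(w,s[i].tolist(),np.median(Q,0).round(4),cv2.minAreaRect(Q[:,:2].astype(np.float32)*1000))
print(manip.current_time())
c=cv2.imread("pics/w6.png")[60:330,80:480]; cv2.imwrite("pics/w6c.png",cv2.resize(c,None,fx=2,fy=2,interpolation=2))
```

```text
0.65 [ 0.4  0.5 -0.7]
0.8 [ 0.8  0.1 -0.3]
0.95 [ 0.5  1.6 -0.6]
1.1 [1.8 0.3 0.1]
1.25 [ 1.2 -0.6 -1.3]
1.4 [ 0.8  1.  -0.9]
1.5 [ 0.3 -0.  -0.6]
1.54 [ 0.6  0.3 -0.6]
1.58 [ 1.   0.8 -0.4]
1.62 [ 0.5  0.3 -0.3]
1.66 [-0.1 -0.6 -0.7]
1.7 [-5.9  4.9  2.4]
1.74 [-15.2   7.6   6.6]
[-13.4   7.6   5.8]
lever_tip [([0.5608, 0.2304, 0.086], 0.65), ([0.4591, 0.0995, 0.0282], 0.18)]
w5 [386, 0, 56, 47, 1039] [0.4552 0.1008 0.0286] ((455.548095703125, 100.75936889648438), (30.01799774169922, 9.79725170135498), 23.294448852539062)
w5 [270, 247, 25, 112, 2041] [0.5554 0.2131 0.0867] ((556.2362670898438, 216.2147674560547), (59.08909606933594, 9.267306327819824), 73.59300994873047)
w5 [516, 282, 29, 27, 593] [0.4129 0.2693 0.047 ] ((412.6297607421875, 269.8414001464844), (16.89003562927246, 17.95428466796875), 25.402456283569336)
w6 [410, 0, 26, 36, 591] [0.3301 0.3691 0.0076] ((329.33612060546875, 369.3252258300781), (37.829158782958984, 18.63958168029785), 15.514994621276855)
w6 [345, 102, 16, 17, 212] [0.4121 0.2701 0.047 ] ((412.0822448730469, 270.1003112792969), (16.249998092651367, 16.663497924804688), 34.7998161315918)
w6 [205, 167, 20, 23, 163] [0.4557 0.1014 0.0286] ((455.2749938964844, 100.9873275756836), (27.300334930419922, 9.7427339553833), 25.232133865356445)
w6 [316, 251, 40, 10, 309] [0.5568 0.2236 0.0867] ((556.947998046875, 221.23995971679688), (42.75011444091797, 10.027372360229492), 73.42857360839844)
25.3333
```

View pics/w6c.png

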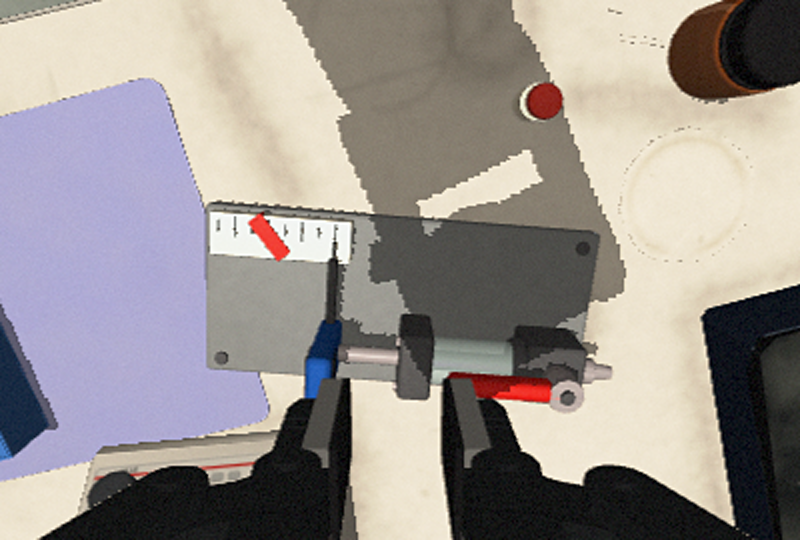

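The lever is at its open stop: the stop force was felt and it lies at 73.5°, along the barrel. Now I grip the handle across its thickness and pull.

Run:
```python
from h import *
R=rot(psi)
manip.move_l([0.475,0.13,0.235],R,max_speed=.2)
manip.set_gripper(0.42)
manip.move_l([*H,.13],R,max_speed=.2)
f0=manip.current_force()
for z in (.08,.06,.045,.038):
    manip.move_l([*H,z],max_speed=.1); f=manip.current_force()-f0; print(z,f.round(1))
    if abs(f[2])>6: break
manip.set_gripper(0.0,60); print("grip",manip.current_grip_width(),manip.current_grip_force(),(manip.current_force()-f0).round(1))
for t in (.008,.0397):
    manip.move_l([*(H-t*ex),z],max_speed=.03); f=(manip.current_force()-f0); print(t,f.round(1),"along",f[:2]@ex,manip.current_grip_width(),manip.current_time())
print(manip.current_ee_pos())
look("wrist",("pointer","band"),"w7")
c=cv2.imread("pics/w7.png"); cv2.imwrite("pics/w7c.png",cv2.resize(c,(800,600),interpolation=2))
X,p=cloud("w7"); red,blue=masks(p)
for n,m in (("r",red),("b",blue)):
  c,l,s,ce=cv2.connectedComponentsWithStats(m.astype(np.uint8))
  for i in range(1,c):
    if s[i,4]>60: Q=X[l==i]; Q=Q[~np.isnan(Q[:,0])]; print(n,s[i].tolist(),np.median(Q,0).round(4),cv2.minAreaRect(Q[:,:2].astype(np.float32)*1000))
```

```text
0.08 [ 1.3 -0.1  0.7]
0.06 [0.4 0.3 1.2]
0.045 [ 0.9 -0.7  1.5]
0.038 [ 0.2 -0.8 -0. ]
grip 0.15203204232323164 58.5705041885376 [-0.3  1.2  3.8]
0.008 [1.2 5.6 4. ] along 5.739986966854073 0.15720671653880855 29.0167
0.0397 [0.7 8.4 2.5] along 8.209580516405827 0.14860481145052742 30.225
[0.51664277 0.08369564 0.03833252]
pointer [([0.5178, 0.0899, 0.0528], 0.72)]
band [([0.4567, 0.0988, 0.0271], 0.85)]
r [253, 106, 47, 53, 883] [0.4539 0.1007 0.0286] ((455.4461669921875, 100.68846893310547), (28.989103317260742, 9.789392471313477), 23.381227493286133)
r [524, 273, 36, 27, 782] [0.547  0.1927 0.0858] ((548.684326171875, 193.92584228515625), (14.362918853759766, 10.478943824768066), 71.14059448242188)
b [263, 269, 31, 62, 1734] [0.5152 0.0839 0.0948] ((516.3672485351562, 83.53334045410156), (12.152297019958496, 27.453298568725586), 73.98483276367188)
b [2, 346, 23, 31, 72] [ 0.5385 -0.0925  0.0455] ((509.9923095703125, -36.20043182373047), (20.898242950439453, 138.78860473632812), 27.374876022338867)
```

View pics/w7c.png

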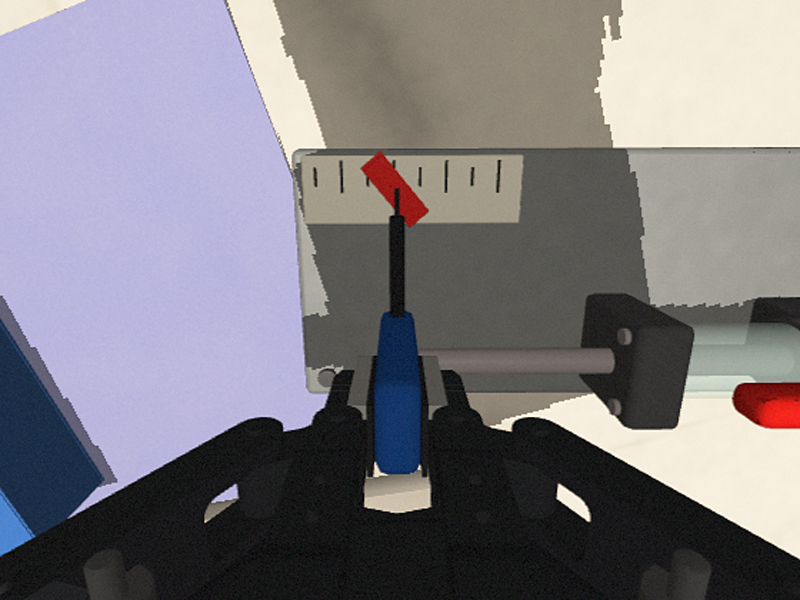

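The pointer tip at (397,188) stands on the centre of the red band at (395,189). The lever is still in line with the barrel and the grip is holding. I check that it is steady, then hand in.

Run:
```python
from h import *
manip.dwell(.4); print(manip.current_ee_pos(),manip.current_grip_width(),manip.current_force()); print(manip.sign_off())
```

```text
[0.51663542 0.0837224  0.03833375] 0.15571412102766258 [2.52801987 8.66000152 1.68381734]
the job is handed in; nothing more can be done
None
```

The job is handed in, at about 31 s of the 50 s allowed: the stopcock is at its open stop, and the plunger is pulled out about 40 mm and held by the gripper with its pointer on the red band's centre; the first lever sweep passed above the lever without moving it, and a lower second sweep opened it.

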